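Snap a sample book's binding post home in the setting pliers

ROBOT

A 6-joint arm with a two-finger parallel gripper is mounted at the origin on the work surface. World frame = base frame: x ahead of the robot, y to its left, z up, the work surface at z = 0. Lengths are in mm, angles in degrees, forces in N, time in s.
With the tool pointing down it reaches from about 300 to 775 mm from the base axis. Payload 14.6 kg.
Tool frame: the origin (TCP) lies midway between the tips of the shut fingers; the grasp point (between the pads) lies 19 mm behind it; z points along the fingers, y is the line along which they close (so a half turn about z gives the same grasp; the last joint's range is limited). The gripper opens to 94 mm and grips with 3 to 60 N. Pads are 16 mm wide; open, the fingers measure 119 mm over their backs; the gripper's body (75 mm by 177 mm) begins 78 mm behind the grasp point.
Start: joints at [-71.54, 17.183, 87.147, -0, 75.671, -3.816], TCP at [208.485, -508.943, 205.446] pointing down, gripper open.
Joint ranges: [-173.82, 173.82], [-45.26, 126.66], [13.44, 144.39], [-59.66, 239.66], [0, 175.72], [-146.38, 146.38]. Speed limits (degrees/s): [127.2, 127.2, 147.25, 180, 180, 180].

INTERFACE

Orientations are given as [roll, pitch, yaw] about the fixed x, y, z axes, in that order (R = Rz(yaw) Ry(pitch) Rx(roll)).
In Python, from rig import arm, hand, vision, ticket, telemetry gives the robot as it stands. The module is installed in compiled form; this text tells all that it offers. Calls block until the motion is done:
- arm.move_pose(position, orientation): joint-space move of the TCP to a pose.
- arm.servo_line(position, rotation=None, speed=150, max_force=None): straight line of the TCP; rotation=None keeps the orientation; speed is the mean speed in mm/s. With max_force (N) it stops when the force on the tool has changed by that much, and returns True; else False.
- arm.move_joints(angles): joint-space move.
- hand.command_gripper(opening, grip_force=None): finger opening in mm; grip_force is the grip in N (None keeps the last); returns when the fingers have stopped.
- arm.sleep(seconds).
- arm.solve_ik(position, orientation): joint angles nearest the present ones, or None.
- vision.snapshot(name): name is "scene" or "top" or "wrist"; returns a dict with "pixels" (480x640x3 uint8, red, green, blue), "fx", "fy", "cx", "cy" (pixels), "world_from_camera" (4x4, takes a point from camera to world coordinates). Camera axes: x right, y down, z forward; pixel columns grow to the right and rows downward; lengths in mm; the calibration is good to about 2 mm. A picture is of the moment at which its call begins. There is no depth.
A pose or a line that the arm cannot do raises arm.PlanningError and nothing moves.
- ticket.job_done(): hands the job in; it is judged then, once.
Readings, each from a call of its own:
- telemetry.read_clock(): time.
- telemetry.read_q(): joint angles.
- telemetry.read_joint_vel(): joint speeds.
- telemetry.read_joint_torque(): joint torques, N m.
- telemetry.read_tool_pos(): TCP position.
- telemetry.read_tool_rot(): TCP orientation.
- telemetry.read_wrist_force(): force on the tool from outside, world axes, zero at the start.
- telemetry.read_ft_torque(): the same for the moment, N m.
- telemetry.read_finger_gap(): finger opening in mm.
- telemetry.read_finger_force(): force on a finger pad.
Only numpy, scipy, OpenCV 4.12 (cv2) and the standard library are available. Lean on these libraries where they do the work, as an engineer would, in place of code of your own. Each camera call takes 0.05 s, during which the arm holds its last target. There are 200 camera calls.

TASK

Finish the small sample book with the setting pliers screwed to the board: stand it between the jaws, its post end up against the depth stop and the proud stud facing the die, and let go of it. Swing the free handle towards the fixed one until you feel the stud resist and then click home, and stop there so that the boards are not crushed; the fingers themselves must not press on the stud. Let the handle spring open, then take the book out and set it down, without dropping it, in the red-lined tray, leaving the other things where they are.

Things in the scene. Friction and masses are not known exactly. Their poses are not given: they have to be found in the camera images.
- book_mid (a point): Centre of the loose sample book, a stack of coloured boards standing on its long edge: 16 mm thick along its x, 100 mm long along y, 45 mm high along z, 55 to 90 g. A white binding post runs through its thickness, half-way up, 36 mm from this centre towards the +y end; its fixed head (14 mm) stands 2.5 mm out of the -x face. Grip across the thickness, at the centre or towards the -y end.
- book: The same book; origin at the middle of its lower long edge, axes as book_mid. Its axes are parallel to those of press when it stands right in the pliers.
- stud: White stud head of the post, 14 mm across, 2.5 mm thick, on the book's +x face; origin at the centre of its underside, axes as the book's. It starts 5 mm off the boards (origin 13 mm from the book's mid-plane); home is on the boards (8 mm). It takes up to 20 N on the head till about 3 mm in, then gives and snaps home; let go sooner, it springs back out.
- press: Setting pliers lying flat, screwed to a fixed grey board 145 x 325 mm, 12 mm thick. Origin: on the bench under the pivot pin; x from the anvil jaw to the die jaw, y along the handles, z up. Jaws on the -y side, 35 mm above the bench. Fixed jaw: a steel anvil, 18 mm across, at y = -52 mm; its face is set anywhere from x = -22 to -10 mm. The fixed handle (x = 50 mm) is bolted down.
- seat (a point): Where the book's centre belongs before pressing: x = 7, y = -88 mm in the frame of press (its axes), 34.5 mm above the bench, the book standing on the board parallel to y, stud to +x. 6 mm either way in x is free (pressing pushes the book over against the anvil); in y the depth stop decides: 5 mm off, the die misses the stud. Beyond y = -65 mm there is only the bare board.
- stop_face (a point): Middle of the face of the depth stop, a low aluminium strip across the throat of the jaws, 54 mm wide along the x of press, up to 25 mm above the bench, facing -y. With the book's +y end against it the post lines up with anvil and die.
- lever: The moving lever of the pliers (free handle and die); origin at the pivot, on the bench. It turns about the vertical pivot; a spring holds it open and returns it when let go.
- die_nose (a point): Tip of the moving jaw: a round-nosed brass die, 12 mm across, about 29 mm from the pivot along the x of press when open; it swings to -x as the handles close and then faces the anvil.
- lever_grip (a point): Point on the centre line of the free handle (round rubber bar 18 mm thick, 70 to 155 mm from the pivot), 110 mm from the pivot, 34.5 mm above the bench. Open, it is at x = -53, y = 97 mm in the frame of press, the bar slanting to -x by 0.5 rad; it closes about the pivot towards +x: push on its -x side. Force here: spring 1.5 to 3.5 N, click at about 11 to 14 N.
- lever_end (a point): Middle of the free handle's end face, 164 mm from the pivot. The click comes after a turn of 0.35 to 0.65 rad from open, depending on the unseen anvil setting; the push then drops sharply. 2 mm further (at the grip point) the jaws are solid on the book; above about 22 N there (45 N between die and book) the boards are crushed.
- tray: Fixed open wooden tray with a red lining, 130 x 160 mm (x, y) outside, walls 7 mm thick and 32 mm high, inner floor 7 mm above the bench; origin under its centre. It starts empty.
- type_box: Loose dark-blue box 75 x 95 mm, 48 mm high, with strips of brass type; leave it alone. Origin under its centre.
- jar: Loose glass jar with a brass lid, 54 mm across, 60 mm high; leave it alone. Origin under its centre.
- brush: Loose type brush, 165 mm long along its y, 30 mm high; leave it alone. Origin under its middle.
Things that resemble listed ones, but are neither listed nor needed, are in the scene too. Of the things that look like the book, take the one that is nearest to the robot's base at the start.

How it is judged:
By the outcome, as a careful person would: the job done as asked, in the order asked, and still so for the second after the job is handed in, with the robot touching nothing.
It also fails if it takes over 70 s, if anything falls off the work surface, if the arm or the gripper's body presses on something with over 40 N, if the wrist force passes 120 N, or if a joint passes its speed limit or range.

## Working session

There is one attempt and no reset: what is moved stays moved. The work goes in short steps, each a Python script; the robot and the scene stay as the last script left them, time stands still between calls to the robot, and variables do not carry over. Pictures are saved under pics/ and viewed, at most 10 in all, crops included, and the job is handed in when it is done.

```bash
mkdir -p pics; cat > h.py <<'E'
import numpy as np, cv2
from rig import arm, hand, vision, ticket, telemetry
def snap(name, f):
    s=vision.snapshot(name); cv2.imwrite(f'pics/{f}.png', s["pixels"][:,:,::-1]); np.save(f'pics/{f}.npy',s,allow_pickle=True); return s
def load(f): return np.load(f'pics/{f}.npy',allow_pickle=True).item()
def ray(s,uv,z):
    uv=np.atleast_2d(uv).astype(float); T=np.array(s["world_from_camera"])
    d=np.c_[(uv[:,0]-s["cx"])/s["fx"],(uv[:,1]-s["cy"])/s["fy"],np.ones(len(uv))]@T[:3,:3].T
    o=T[:3,3]; return o+d*((z-o[2])/d[:,2])[:,None]
def proj(s,p):
    T=np.linalg.inv(np.array(s["world_from_camera"])); c=np.atleast_2d(p)@T[:3,:3].T+T[:3,3]
    return np.c_[c[:,0]/c[:,2]*s["fx"]+s["cx"],c[:,1]/c[:,2]*s["fy"]+s["cy"]]
E
python3 - <<'E'
from h import *
for n in ("top","scene"):
    s=snap(n,n+"0"); print(n,s["fx"],s["cx"],s["cy"],np.round(s["world_from_camera"],3).tolist())
print(telemetry.read_clock(),telemetry.read_tool_rot(),telemetry.read_finger_gap())
E
```

```text
top 603.1628519823496 322.8226320766672 235.13062728078867 [[0.061, -0.978, 0.199, 376.331], [-0.998, -0.059, 0.016, -6.388], [-0.004, -0.199, -0.98, 1356.361], [0.0, 0.0, 0.0, 1.0]]
scene 512.5257215654866 309.5327613159383 237.77838299715432 [[-0.577, 0.676, -0.458, 1184.899], [0.816, 0.474, -0.33, 427.388], [-0.006, -0.565, -0.825, 1061.245], [0.0, 0.0, 0.0, 1.0]]
0.1 [-1.79943675e+02 -3.53106828e-03  2.22772646e+01] 93.42780641010931
```

View pics/top0.png

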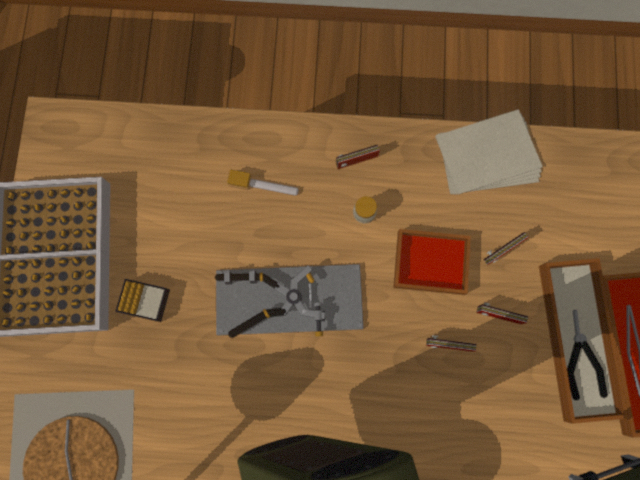

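View pics/scene0.png

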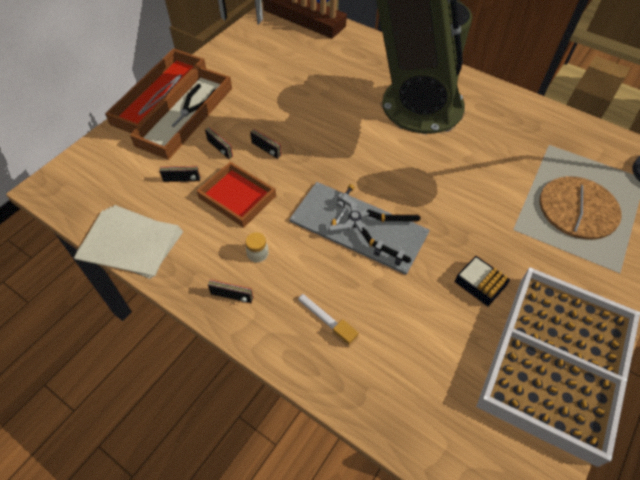

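Top view: pliers board around (290,299), with the fixed handle on top, the free handle at (257,320) and the jaws at the right. The tray is at (432,261). Book candidates are at (358,156), (506,247), (502,314) and (451,344).

```bash
python3 - <<'E'
from h import *
s=load("top0")
P=ray(s,[(358,156),(506,247),(502,314),(451,344)],40); print(np.c_[P,np.hypot(P[:,0],P[:,1])].round())
print(ray(s,[(427,340),(475,346)],45).round())
print("board",ray(s,[(215,265),(364,265),(364,328),(216,335)],12).round())
print("tray",ray(s,[(398,230),(468,236),(466,293),(395,286)],32).round())
b=P[3]; 
for yaw in (0,22,90,-90):
    pass
q=arm.solve_ik([b[0]-30,b[1],260],[180,0,90]); print(q, arm.solve_ik([b[0]-30,b[1],260],[180,0,0]))
i=s["pixels"][:,:,::-1]
c=cv2.resize(i[225:365,200:540],None,fx=2.35,fy=2.35,interpolation=cv2.INTER_CUBIC); cv2.imwrite("pics/c1.png",c)
w=snap("wrist","w0"); print(np.round(w["world_from_camera"],2).tolist(),w["fx"],proj(w,b))
E
```

```text
[[ 833.  -53.   40.  834.]
 [ 641. -391.   40.  751.]
 [ 493. -383.   40.  624.]
 [ 422. -274.   40.  503.]]
[[ 427. -221.   45.]
 [ 421. -324.   45.]]
board [[566. 254.  12.]
 [586. -81.  12.]
 [446. -87.  12.]
 [411. 237.  12.]]
tray [[ 667. -152.   32.]
 [ 663. -309.   32.]
 [ 535. -306.   32.]
 [ 540. -150.   32.]]
[-39.31503722   5.6291999   93.67596371   0.          80.69483639
 -39.31503722] [-3.93150372e+01  5.62919990e+00  9.36759637e+01 -2.54444375e-14
  8.06948364e+01  5.06849628e+01]
[[0.38, -0.9, -0.22, 271.04], [-0.93, -0.37, -0.09, -483.05], [-0.0, 0.24, -0.97, 384.36], [0.0, 0.0, 0.0, 1.0]] 358.2756644971976 [[ 146.68001471 -130.12441194]]
```

View pics/w0.png

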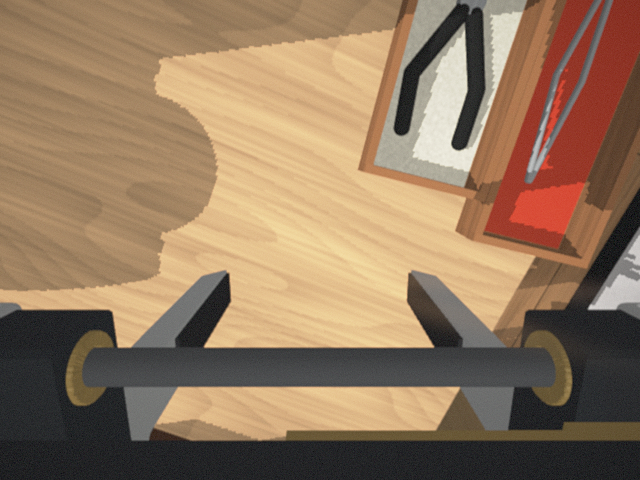

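```bash
python3 - <<'E'
from h import *
arm.move_pose([424,-290,200],[180,0,90])
w=snap("wrist","w1"); print(telemetry.read_clock())
E
```

```text
1.375
```

View pics/w1.png

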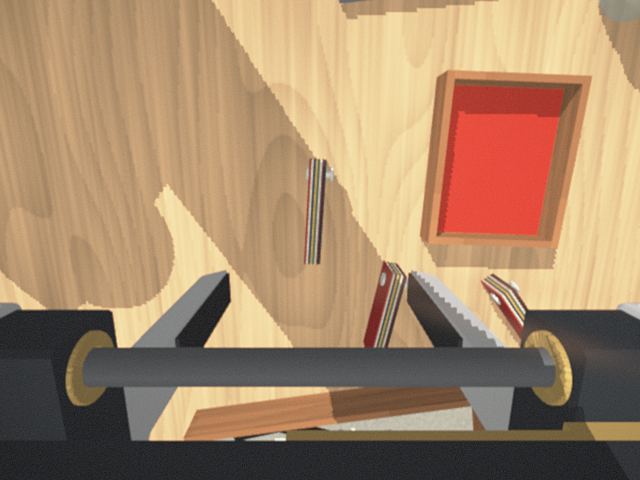

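View pics/c1.png

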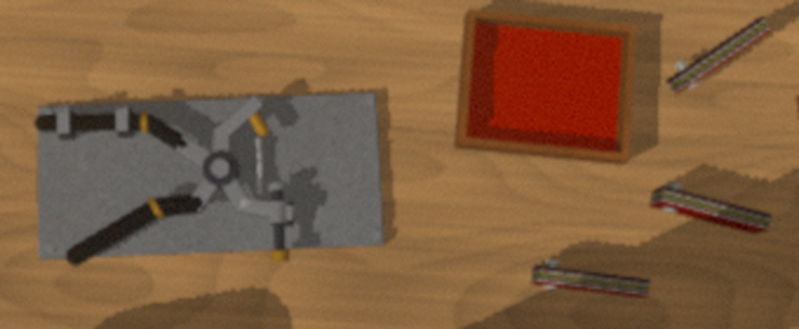

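Wrist view: the nearest book runs from (318,159) to (313,264). Its post is at the top end, with the proud stud on the right at (329,174), so it already faces the right way (+y end up, stud to +x). In the enlarged top view the pliers' pivot is at (220,168), the die at (258,124), the anvil screw at (280,235) and the depth stop at (262,165).

```bash
python3 - <<'E'
from h import *
w=load("w1")
C=ray(w,[(309,160),(327,160),(304,264),(321,264)],45); print(C.round(1))
a=(C[0]+C[1])/2-(C[2]+C[3])/2; print("mid",C.mean(0),"len",np.linalg.norm(a),"yaw",np.degrees(np.arctan2(a[1],a[0]))-90)
print("pivot est",ray(load("top0"),(293.6,296.5),50))
p=ray(load("top0"),(293.6,296.5),50)[0]
arm.move_pose([p[0],p[1]-60,210],[180,0,90])
w=snap("wrist","w2"); print(telemetry.read_clock(),telemetry.read_tool_pos())
E
```

```text
[[ 414.6 -226.8   45. ]
 [ 431.  -226.9   45. ]
 [ 408.9 -325.7   45. ]
 [ 425.5 -325.7   45. ]]
mid [ 420.02955151 -276.26178613   45.        ] len 98.99354750446143 yaw -3.2388500269645704
pivot est [[502.11150968  70.26582941  50.        ]]
2.6083 [502.16467352   9.08112727 209.92718053]
```

View pics/w2.png

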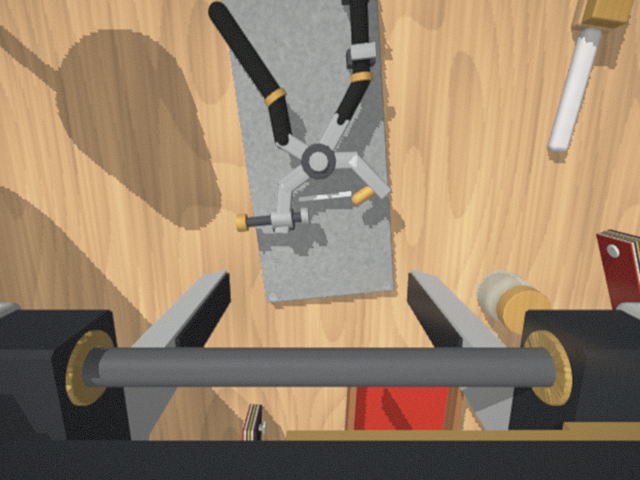

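The wrist view shows the board's front corners at (270,302) and (393,291), the pivot at (319,160), the stop strip from (300,199) to (352,195), the anvil face at (308,214) and the die at (362,196).

```bash
python3 - <<'E'
from h import *
w=load("w2")
B=ray(w,[(270,303),(393,291),(380,0),(230,50)],12); print("board",B.round(1))
yaws=[np.degrees(np.arctan2(*(B[1]-B[0])[[1,0]])), np.degrees(np.arctan2(*(B[2]-B[1])[[1,0]]))-90, np.degrees(np.arctan2(*(B[3]-B[0])[[1,0]]))-90]
S=ray(w,[(299,199),(353,194)],25); print("stop",S.round(1),np.linalg.norm(S[1]-S[0])); yaws.append(np.degrees(np.arctan2(*(S[1]-S[0])[[1,0]])))
print("yaws",np.round(yaws,1))
for z in (40,45,50,55): print("pivot",z,ray(w,(319,160.5),z)[0].round(1),ray(load("top0"),(293.6,296.5),z)[0].round(1))
# pale strip mask around the stop
g=w["pixels"].astype(int); m=(g.min(2)>200); m[:170]=0;m[215:]=0;m[:,:290]=0;m[:,365:]=0
ys,xs=np.nonzero(m); print(len(xs),xs.min(),xs.max(),ys.min(),ys.max())
c=cv2.resize(w["pixels"][130:320,220:420,::-1],None,fx=3.1,fy=3.1,interpolation=cv2.INTER_CUBIC); cv2.imwrite("pics/c2.png",c)
E
```

```text
board [[446.8 -84.9  12. ]
 [585.1 -70.6  12. ]
 [559.2 217.9  12. ]
 [416.9 175.6  12. ]]
stop [[481.9  34.1  25. ]
 [536.7  39.1  25. ]] 55.0263513660258
yaws [5.9 5.1 6.5 5.2]
pivot 40 [502.2  72.5  40. ] [503.1  70.9  40. ]
pivot 45 [502.2  72.6  45. ] [502.6  70.6  45. ]
pivot 50 [502.2  72.6  50. ] [502.1  70.3  50. ]
pivot 55 [502.2  72.7  55. ] [501.6  70.   55. ]
102 302 350 192 214
```

View pics/c2.png

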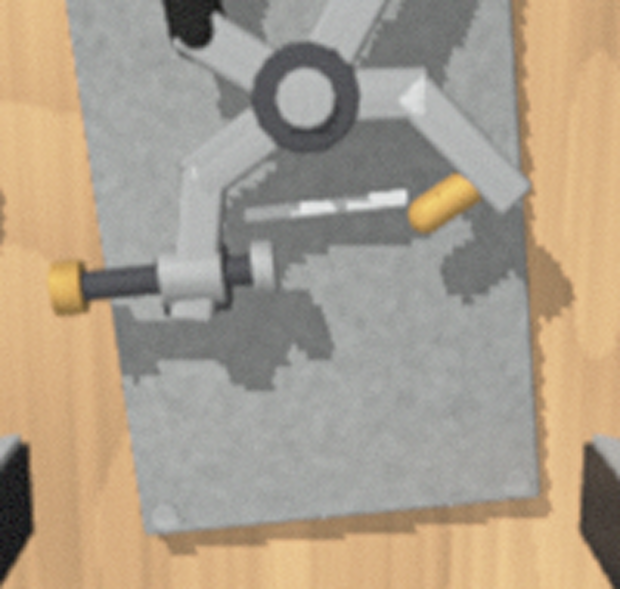

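The crop shows the anvil face at image ≈(308,215), the die tip at ≈(353,202) and the stop's front edge at ≈(300–351,200–196). Press yaw comes to about 5.5° with the pivot at about (502,72). Next I pick up the book.

```bash
cat >> h.py <<'E'
PIV=np.array([502.2,71.8]); PY=5.5
_c,_s=np.cos(np.radians(PY)),np.sin(np.radians(PY)); PR=np.array([[_c,-_s],[_s,_c]])
def pw(x,y,z): return [*(PIV+PR@[x,y]),z]   # press -> world
def wp(p): return PR.T@(np.array(p)[:2]-PIV)
def st(): print("t",round(telemetry.read_clock(),2),"tcp",np.round(telemetry.read_tool_pos(),1),"F",np.round(telemetry.read_wrist_force(),1),"gap",round(telemetry.read_finger_gap(),1),"ff",np.round(telemetry.read_finger_force(),1))
E
python3 - <<'E'
from h import *
w=load("w2")
for n,uv,z in (("anvil",(308,215.5),35),("die",(353.5,201.5),35),("stopL",(299,201),25),("stopR",(351.5,196),25)): print(n,wp(ray(w,uv,z)[0]).round(1))
hand.command_gripper(50,15)
arm.move_pose([419.2,-291.3,90],[180,0,86.8])
arm.servo_line([419.2,-291.3,8],speed=120,max_force=8); st()
hand.command_gripper(0,15); st()
arm.servo_line([419.2,-291.3,90],speed=100); st()
snap("wrist","w3")
E
```

```text
anvil [-16.  -51.7]
die [ 30.3 -42.1]
stopL [-24.1 -37.6]
stopR [ 29.5 -37.7]
t 5.53 tcp [ 419.6 -291.4    8.7] F [0.1 0.4 1.2] gap 50.0 ff 0.0
t 6.16 tcp [ 419.2 -291.3    8.1] F [-0.8  0.6  2.2] gap 15.9 ff 15.0
t 7.12 tcp [ 418.9 -291.1   89.4] F [ 0.  -0.4 -0.9] gap 16.2 ff 15.0
```

View pics/w3.png

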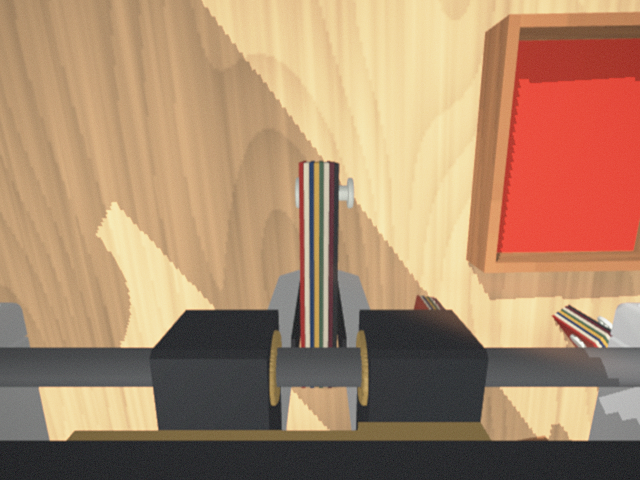

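The book is held squarely, with the post end ahead and the stud to the right at (346,192). Now I insert it.

```bash
python3 - <<'E'
from h import *
R=[180,0,90+PY]
arm.move_pose(pw(7,-150,95),R)
arm.servo_line(pw(7,-150,24),speed=100,max_force=8); st()
arm.servo_line(pw(7,-111,24),speed=80,max_force=6); st()
print("touch board",arm.servo_line(pw(7,-111,17),speed=10,max_force=3)); st()
print("touch stop",arm.servo_line(pw(7,-95,telemetry.read_tool_pos()[2]+.3),speed=12,max_force=4)); st()
print(wp(telemetry.read_tool_pos()), telemetry.read_tool_rot())
snap("wrist","w4")
E
```

```text
t 8.97 tcp [523.9 -77.   24.5] F [-0.9  0.2 -0.3] gap 15.8 ff 15.0
t 9.61 tcp [519.9 -37.8  24.1] F [ 0.4 -0.8 -0.1] gap 16.0 ff 15.0
touch board True
t 10.07 tcp [519.8 -38.2  20. ] F [ 0.8 -0.4  3.7] gap 15.9 ff 15.0
touch stop True
t 10.82 tcp [519.  -30.6  20. ] F [ 0.2 -3.   4.2] gap 15.7 ff 15.0
[   6.89091401 -103.55980345] [-1.79956411e+02  3.24534423e-02  9.55049123e+01]
```

View pics/w4.png

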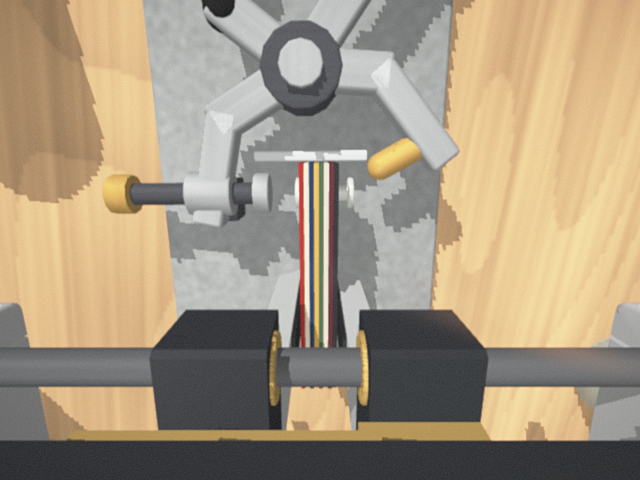

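The book is between the jaws: its post end touches the stop at (320,160) and the stud at (349,192) faces the die. I release it, check for shift by comparing the image patch, then work the lever.

```bash
cat >> h.py <<'E'
def lev(th,gap,r=110):  # tool pose for pushing the lever at angle th (rad)
    d=np.array([-np.sin(th),np.cos(th)]); n=np.array([np.cos(th),np.sin(th)])
    p=r*d-n*(17+gap); return pw(*p,22.0),[180,0,np.degrees(th)+PY],PR@n
E
python3 - <<'E'
from h import *
hand.command_gripper(40,15); st()
b=vision.snapshot("wrist")["pixels"]; a=load("w4")["pixels"]
f=lambda x:np.float32(cv2.cvtColor(x[150:260,285:360],cv2.COLOR_RGB2GRAY))
print("shift",cv2.phaseCorrelate(f(a),f(b)))
p=telemetry.read_tool_pos(); arm.servo_line([p[0],p[1],110],speed=120)
w=snap("wrist","w5")
hand.command_gripper(0,15)
P,R,n=lev(.5,14)
arm.move_pose([P[0],P[1],110],R)
arm.servo_line(P,R,speed=120,max_force=8); st()
E
```

```text
t 11.45 tcp [519.1 -30.9  20.1] F [-0.   0.1 -0. ] gap 40.2 ff 0.0
shift ((0.14880148486788158, -0.4678780444315933), 0.9653090413411458)
t 15.38 tcp [415.2 145.5  22.5] F [0.5 0.  0.5] gap 0.7 ff 0.0
```

```bash
cat > push.py <<'E'
from h import *
def force(n,k=4):
    v=[]
    for _ in range(k): arm.sleep(.012); v.append(telemetry.read_wrist_force()[:2])
    return -np.mean(v,0)@n
P,R,n=lev(.5,14); f0=force(n)
P,R,n=lev(.5,2); arm.servo_line(P,R,speed=60,max_force=8)
th,peak,log,why=.5,0,[], "end"
while th>-.2:
    coarse = th>.22 and peak<5.5
    th-=.03 if coarse else .005
    P,R,n=lev(th,0)
    if arm.servo_line(P,R,speed=40 if coarse else 12,max_force=9): why="maxforce"; break
    f=force(n,2 if coarse else 4)-f0; log.append((round(.5-th,3),round(f,1))); peak=max(peak,f)
    if f>18: why="limit";break
    if peak>8 and f<.65*peak: why="click";break
    if telemetry.read_clock()>45: why="time";break
print(why,log); st()
E
python3 push.py
```

```text
click [(0.03, np.float64(1.7)), (0.06, np.float64(1.6)), (0.09, np.float64(2.3)), (0.12, np.float64(1.8)), (0.15, np.float64(1.9)), (0.18, np.float64(2.3)), (0.21, np.float64(1.8)), (0.24, np.float64(2.3)), (0.27, np.float64(2.6)), (0.3, np.float64(3.2)), (0.305, np.float64(3.1)), (0.31, np.float64(3.2)), (0.315, np.float64(2.9)), (0.32, np.float64(3.1)), (0.325, np.float64(3.1)), (0.33, np.float64(2.7)), (0.335, np.float64(3.2)), (0.34, np.float64(3.0)), (0.345, np.float64(3.8)), (0.35, np.float64(3.2)), (0.355, np.float64(3.5)), (0.36, np.float64(3.2)), (0.365, np.float64(3.8)), (0.37, np.float64(3.8)), (0.375, np.float64(4.3)), (0.38, np.float64(5.3)), (0.385, np.float64(5.3)), (0.39, np.float64(6.2)), (0.395, np.float64(6.8)), (0.4, np.float64(7.1)), (0.405, np.float64(8.0)), (0.41, np.float64(8.2)), (0.415, np.float64(8.8)), (0.42, np.float64(9.5)), (0.425, np.float64(10.0)), (0.43, np.float64(10.6)), (0.435, np.float64(11.3)), (0.44, np.float64(11.9)), (0.445, np.float64(12.4)), (0.45, np.float64(12.8)), (0.455, np.float64(13.2)), (0.46, np.float64(13.6)), (0.465, np.float64(13.8)), (0.47, np.float64(5.0))]
t 28.1 tcp [471.5 178.8  22. ] F [-5.1 -1.6 -0.1] gap 0.5 ff 2.3
```

It clicked cleanly (13.8 N down to 5 N). I let the handle spring open and look at the book.

```bash
python3 - <<'E'
from h import *
for th in (.2,.4):
    P,R,n=lev(th,2); arm.servo_line(P,R,speed=120)
P,R,n=lev(.5,16); arm.servo_line(P,R,speed=120); st()
arm.servo_line([P[0],P[1],110],speed=150)
hand.command_gripper(50,15)
arm.move_pose(pw(-2,-104,110),[180,0,90+PY]); st()
w=snap("wrist","w6")
E
```

```text
t 29.13 tcp [414.4 144.7  22.5] F [-0.2 -0.2 -0.3] gap 0.3 ff 0.0
t 32.08 tcp [510.  -31.5 110. ] F [0.  0.2 0.1] gap 49.9 ff 0.0
```

View pics/w6.png

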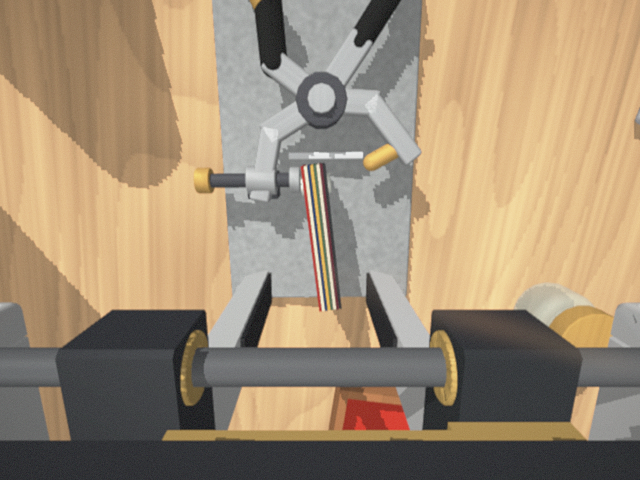

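The lever has sprung open. The book stands free, slightly turned, with its top from (312,164) to (329,309) and the stud home. Now I take it to the tray.

```bash
cat > m.py <<'E'
from h import *
C=ray(load("w6"),[(300,165),(324,163),(318,310),(340,307)],57)
a=(C[0]+C[1])/2-(C[2]+C[3])/2; mid=C.mean(0); yaw=np.degrees(np.arctan2(a[1],a[0]))-90; u=a[:2]/np.linalg.norm(a[:2])
T=ray(load("w1"),[(448,71),(590,77),(556,246),(424,240)],32); T0=ray(load("top0"),[(398,230),(468,236),(466,293),(395,286)],32)
E
python3 - <<'E'
from m import *
print(mid.round(1),yaw,np.linalg.norm(a),"tray",T.mean(0).round(1),T0.mean(0).round(1))
assert abs(np.linalg.norm(a)-100)<5 and np.linalg.norm(T.mean(0)-T0.mean(0))<10
g=mid[:2]-14*u; R=[180,0,90+yaw]
arm.move_pose([*g,100],R)
print(arm.servo_line([*g,20.5],speed=100,max_force=8)); st()
hand.command_gripper(0,15); st()
arm.servo_line([*g,23],speed=30)
k=PR@[2,0]; arm.servo_line([*(g+k),23],speed=30)
g2=g+k-45*u; arm.servo_line([*g2,23],speed=80,max_force=10); st()
arm.servo_line([*g2,110],speed=120); st()
s=snap("wrist","w7"); snap("scene","s7")
E
```

```text
[510. -18.  57.] 12.09752148465148 99.34636143993679 tray [ 598.8 -230.2   32. ] [ 601.1 -229.2   32. ]
False
t 33.32 tcp [513.3 -31.8  21.1] F [ 0.6 -0.2  0.9] gap 50.1 ff 0.0
t 33.94 tcp [513.1 -31.7  20.6] F [ 1.6  0.7 -0.4] gap 15.7 ff 15.0
t 35.15 tcp [524.2 -75.6  22.9] F [ 0.6 -0.4  0.1] gap 16.2 ff 15.0
t 36.02 tcp [524.  -75.4 109.3] F [-0.3  0.1 -0.7] gap 15.6 ff 15.0
```

```bash
python3 - <<'E'
from m import *
for f in ("w3","w7"):
    p=load(f)["pixels"][165:215,285:365].astype(int); hsv=cv2.cvtColor(p.astype(np.uint8),cv2.COLOR_RGB2HSV)
    m=(hsv[...,1]<40)&(hsv[...,2]>90); print(f); print([(r+165,''.join('#' if x else '.' for x in m[r])) for r in range(8,48,6)])
c=(T.mean(0)+T0.mean(0))[:2]/2; R=[180,0,88.5]; u=np.array([np.sin(np.radians(1.5)),np.cos(np.radians(1.5))])
g=c-14*u
arm.move_pose([*g,110],R)
arm.servo_line([*g,22],speed=100,max_force=8); st()
print(arm.servo_line([*g,12],speed=12,max_force=2)); st()
E
```

```text
w3
[(173, '....................#..##...#..........#####....................................'), (179, '...........###......##..#...#.........######...................####.............'), (185, '...........###.....###.##...#.........######.........##.......######............'), (191, '..........####......##..#...#.........#.####.........################...........'), (197, '...........###.......#.##...#............###.........################...........'), (203, '...........###..........#...#.........######..................######............'), (209, '........................#...#.........######....................................')]
w7
[(173, '##############......###.#..............#####..........##########################'), (179, '##############......#####..............#####..........##########################'), (185, '##############......#####.............######..........##########################'), (191, '##############......###.#..............#####.........###########################'), (197, '##############......###.#..............#####.........###########################'), (203, '##############......#####...............####.........###########################'), (209, '##############......#####.............#.####.........###########################')]
t 37.92 tcp [ 600.  -243.9   22.8] F [-0.5  0.3 -1.3] gap 15.9 ff 15.0
True
t 38.5 tcp [ 599.6 -243.7   15.5] F [0.3 0.1 4.5] gap 16.0 ff 15.0
```

```bash
python3 - <<'E'
from m import *
hand.command_gripper(40,15); st()
p0=telemetry.read_tool_pos()
s=snap("wrist","w8"); p=s["pixels"][160:220,285:365]; hsv=cv2.cvtColor(p,cv2.COLOR_RGB2HSV)
m=(hsv[...,1]<40)&(hsv[...,2]>90); print('\n'.join(''.join('#' if x else '.' for x in m[r]) for r in range(0,60,4)))
arm.servo_line([p0[0],p0[1],150],speed=100)
s=snap("wrist","w9"); st()
E
```

```text
t 39.08 tcp [ 599.2 -243.5   14.9] F [-0.   0.6  0.4] gap 39.9 ff 0.0
................................................................................
................................................................................
.......................###.............####.....................................
....................######...#.........######...................................
....................######...#..........#####...................................
....................######...#..........#####...................................
............###.....######...#..........#####.........###.......................
............###.....######...#..........#####.........####......................
...........####.....######...#..........#####.........####......................
...........####.....######...#..........#####.........####......................
...........####......#####...#..........#####.........####......................
............###......#####...#..........#####.........####......................
............###......#####...#..........#####.........####......................
.............##......#####...#..........####..........###.......................
.....................#####...#.........#####....................................
t 40.67 tcp [ 599.  -243.4  149.3] F [ 0.2  0.1 -0.5] gap 39.9 ff 0.0
```

The stud is home on the boards, level with the fixed head on the other side. One numeric check that the book is upright inside the tray, then hand in.

```bash
python3 - <<'E'
from m import *
s=load("w9"); c=(T.mean(0)+T0.mean(0))[:2]/2
q=proj(s,[[c[0],c[1]+o,52] for o in (-40,0,45)]).round().astype(int); print(q.tolist())
hsv=cv2.cvtColor(s["pixels"],cv2.COLOR_RGB2HSV); red=((hsv[...,0]<6)|(hsv[...,0]>174))&(hsv[...,1]>150)&(hsv[...,2]>60)
for u,v in q: print(''.join('.' if x else '#' for x in red[v,u-45:u+45]))
arm.sleep(.3); ticket.job_done(); st()
E
```

```text
[[321, 275], [320, 227], [319, 168]]
####................................##################...........................#########
....................................###################...................................
.....................................####################.................................
the job is handed in; nothing more can be done
the job is handed in; nothing more can be done
```

The book's stud clicked home (push peaked at 13.8 N, then fell to 5 N), the handle sprang open, and the book stands upright in the red-lined tray; the job was handed in at about 41 s on the robot's clock, and I have not seen the verdict.

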